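Cradle the sample bottle and hold the tweezers at the gauge marks

ROBOT

A 6-joint arm with a two-finger parallel gripper is mounted at the origin on the work surface. World frame = base frame: x ahead of the robot, y to its left, z up, the work surface at z = 0. Lengths are in mm, angles in rad, forces in N, time in s.
With the tool pointing down it reaches from about 275 to 825 mm from the base axis. Payload 4.9 kg.
Tool frame: the origin (TCP) lies at the very end of the fingers, on their centre line; the grasp point (between the pads) lies 19 mm behind it; z points along the fingers, y is the direction in which the jaws open and shut (so a half turn about z gives the same grasp; the last joint's range is limited). The gripper opens to 85 mm and grips with 20 to 120 N. Pads are 22 mm wide; open, the fingers measure 114 mm over their backs; the gripper's body (76 mm by 85 mm) begins 54 mm behind the grasp point. The pads swing forward as they close: fully open they stand 13 mm farther back than shut.
Start: joints at [1.098, 0.326, -0.193, 1.052, 0, 1.437], TCP at [182.791, 518.754, 231.281] pointing down, gripper open.
Joint ranges: [-2.65, 2.65], [-0.97, 1.79], [-1.3, 1.35], [-1.93, 2.1], [-1.47, 1.37], [-3.14, 3.14]. Speed limits (rad/s): [2.57, 2.57, 3.14, 3.14, 3.14, 3.14].

INTERFACE

Orientations are given as [roll, pitch, yaw] about the fixed x, y, z axes, in that order (R = Rz(yaw) Ry(pitch) Rx(roll)).
In Python, from bench import bot, solve_ik, imaging gives the robot as it stands. Calls block until the motion is done:
- bot.move_ptp(position, orientation): joint-space move of the TCP to a pose.
- bot.movel(position, rot=None, max_speed=150, threshold=None): straight line of the TCP; rot=None keeps the orientation; max_speed is the mean speed in mm/s. With threshold (N) it stops when the force on the tool has changed by that much, and returns True; else False.
- bot.move_j(angles): joint-space move.
- bot.grip(opening, effort=None): opening from 0.0 (shut) to 1.0 (fully open); effort is the grip in N (None keeps the last); returns when the fingers have stopped.
- bot.dwell(seconds).
- solve_ik(position, orientation): joint angles nearest the present ones, or None.
- bot.get_state(): the state.
- imaging.capture(name): name is "side" or "top"; returns the picture (420x560x3 uint8, blue, green, red); there is no depth.
- imaging.camera_model(name): a dict with "K" (3x3 intrinsics, pixels), "k1" (the pictures are not rectified: a ray, as slopes to the right and down, at radius r is drawn at 1 + k1 r^2 times it, then the intrinsics apply), "position" and "rotation" of the camera in the world. Camera axes: x right, y up, looking along -z (the intrinsics and any distortion apply to the point x, -y, -z); pixel columns grow to the right and rows downward; lengths in mm; the calibration is good to about 2 mm. A picture is of the moment at which its call begins. camera_model takes no time and is no camera call.
A pose or a line that the arm cannot do raises bot.IKError and nothing moves.
- bot.sign_off(): hands the job in, once; it reports no verdict.
The state is a dict: "t": time; "qpos": joint angles; "joint_velocities": joint speeds; "effort": joint torques, N m; "tcp_pos": TCP position; "orientation": TCP orientation; "contact_force": force on the tool from outside, world axes, zero at the start; "wrist_torque": the same for the moment, N m; "opening": opening from 0.0 (shut) to 1.0 (fully open).
Only numpy, scipy, OpenCV 4.12 (cv2) and the standard library are available. Lean on these libraries where they do the work, as an engineer would, in place of code of your own. Each camera call takes 0.05 s, during which the arm holds its last target.

TASK

Take the upright amber bottle with the blue cap, lay it gently on its side in the blue V cradle with the cap towards the tweezers' hinge post, so that its thin neck lies between the open red tweezer tips, and let go of it. Then squeeze the two black ribs of the sprung tweezers together until the inner faces of the red tips are 18 mm apart, in line with the inner edges of the green gauge bars, so that the neck is trapped behind the cap but never clamped. Finish while still holding the tweezers steadily squeezed at that gap; leave the jar, the tube rack and the dish where they are.

Things in the scene. Friction and masses are not known exactly. Their poses are not given: they have to be found in the camera images.
- bottle: Slim amber bottle, paper band, blue cap, 142 mm tall, about 110 g, upright on the bench at the start. Origin: centre of its foot; z runs along its axis to the cap. Body 32 mm in diameter from 0 to 100 mm, shoulder to 108 mm, neck 13 mm in diameter from 108 to 128 mm, cap 22 mm in diameter from 128 to 142 mm.
- neck (a point): Middle of the bottle's neck, on its axis, 118 mm above the foot.
- station: Fixed grey base plate 80 x 280 mm, 10 mm thick, carrying a blue V cradle and steel sprung tweezers. Origin: on the bench under the middle between the tweezer tips; y runs along the plate from cradle to hinge post, z up; the plate spans y -125 to +155 mm.
- cradle (a point): Where the middle of the laid bottle's body belongs: station x 0, y -68 mm, 50 mm above the bench. Two blue V saddles 10 mm thick, 38 mm wide, tops 43 mm high, stand at station y -106 and -30 mm. The laid bottle's axis is at x 0, 50 mm high: foot at y -118 mm, neck middle y 0, cap y 10 to 24 mm. Plate top between the saddles: 10 mm above the bench.
- gauge (a point): Middle of the white gauge plate's top under the tips (62 mm wide, station y -14 to 14 mm, 32 mm above the bench), with two green bars whose inner edges are 18 mm apart (station x -9 and +9 mm).
- hinge_post (a point): Top middle of the tweezers' hinge post, 58 mm high, 34 mm wide, station y 122 to 155 mm. The blades (z 44 to 56 mm) are hinged at y 135 mm, x -9.5 and +9.5 mm, run to the red tips at y 0, and close along x.
- ribs (a point): Midway between the two black upright ribs (8 mm round, 16 mm high) on the outsides of the blades, to be squeezed: station y 45 mm, 50 mm above the bench. Width over the ribs along x: 50 mm open (tip gap 38 mm), 37 mm at tip gap 18 mm; the gap changes 1.5 mm per mm of width. Each pushes back with 2 N at first, 5 N at the 18 mm gap.
- tips_centre (a point): Point midway between the tips of the undisturbed tweezers, 50 mm above the bench, where the middle of the neck belongs.
- tip_near (a point): Inner face of the red tip on the station's -x side (robot side). The tip gap is the distance between tip_near and tip_far: 38 mm open, to be 18 mm.
- tip_far (a point): Inner face of the red tip on the station's +x side.
- blade_near (a joint): Angle of the -x side blade in rad: 0 open (spring's rest), grows as it is squeezed inwards, stop at 0.125. Each blade's tip moves 135 mm per rad, so tip gap = 38 mm - 135 mm x (blade_near + blade_far). A gap of 18 mm is reached at 0.074 each.
- blade_far (a joint): The same for the +x side blade.
- jar: Bystander: white jar with red lid, 52 mm in diameter, 75 mm tall. Origin: centre of its underside. Leave alone.
- tube_rack: Bystander: green tube rack 75 x 170 mm, 78 mm tall with its tubes. Origin: centre of its underside. Leave alone.
- dish: Bystander: steel dish 90 mm in diameter, 22 mm tall. Origin: centre of its underside. Leave alone.

How it is judged:
By the outcome, as a careful person would: the job done as asked, in the order asked, and still so for the second after the job is handed in, while the arm keeps its last pose, push and grip.
It also fails if it takes over 48 s, if anything falls off the work surface, if the arm or the gripper's body presses on something with over 40 N, if the wrist force passes 120 N, or if a joint passes its speed limit or range.

## Working session

There is one attempt and no reset: what is moved stays moved. The work goes in short steps, each a Python script; the robot and the scene stay as the last script left them, time stands still between calls to the robot, and variables do not carry over. Pictures are saved under pics/ and viewed, and the job is handed in when it is done.

```bash
ls; mkdir -p pics; python3 - <<'E'
from bench import bot, solve_ik, imaging
import cv2
for n in("side","top"):
    cv2.imwrite(f"pics/{n}0.png",imaging.capture(n)); print(imaging.camera_model(n))
s=bot.get_state();print(s)
E
```

```text
pics
{'K': array([[534.50709584,   0.        , 272.51697012],
       [  0.        , 534.50709584, 216.9650644 ],
       [  0.        ,   0.        ,   1.        ]]), 'k1': -0.1650147187716167, 'position': array([  220.62228525, -1122.06444184,   878.22400609]), 'rotation': array([ 1.00672653, -0.00388676, -0.24814377])}
{'K': array([[385.47041163,   0.        , 283.76196476],
       [  0.        , 385.47041163, 208.25604843],
       [  0.        ,   0.        ,   1.        ]]), 'k1': -0.03864729319428027, 'position': array([362.34591651,  36.03404314, 967.41935939]), 'rotation': array([ 0.20751251, -0.00539903, -1.43666421])}
{'t': 0.1, 'qpos': array([ 1.09778012e+00,  3.26858748e-01, -1.93456206e-01,  1.05196968e+00,
        8.29841906e-06,  1.43660138e+00]), 'joint_velocities': array([ 0.00011203, -0.00235783,  0.00049812,  0.00063732,  0.00144455,
        0.00063413]), 'effort': array([ 6.13270349e-04, -4.44237828e+01,  2.63039017e+01,  7.88242905e-03,
       -1.55011662e-04,  1.27830248e-05]), 'tcp_pos': array([182.56472785, 518.29481391, 230.59662112]), 'orientation': array([-3.14011884e+00, -2.07347382e-04,  2.80277123e+00]), 'contact_force': array([ 0.07534201,  0.12785682, -0.48640846]), 'wrist_torque': array([0.01002439, 0.0271869 , 0.02055697]), 'opening': 1.0006020640585267}
```

View pics/side0.png

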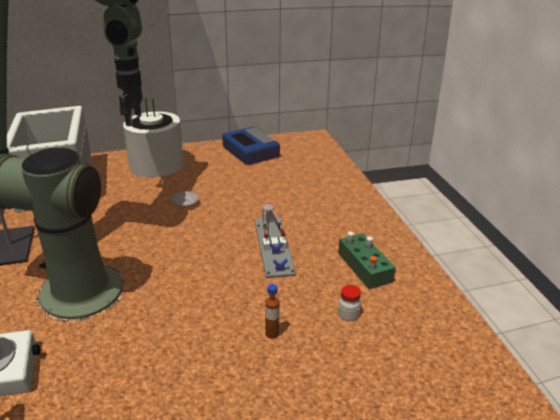

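View pics/top0.png

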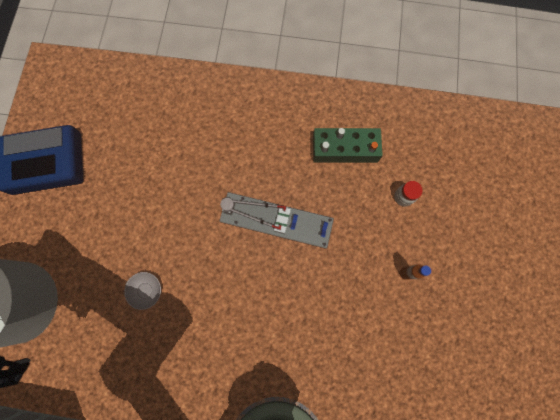

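Side view: bottle at (272,312), station around (275,240), jar (349,303), rack (366,259). Top view: station spans (220,205)–(330,235), bottle's cap at (425,271), jar (410,193). Next I'll enlarge these and measure.

```bash
cat > h.py <<'E'
import numpy as np, cv2
from scipy.spatial.transform import Rotation as R
from scipy.optimize import least_squares
from bench import bot, solve_ik, imaging
CM={n:imaging.camera_model(n) for n in("side","top")}
def proj(n,P):
    c=CM[n];P=np.atleast_2d(P);p=R.from_euler('xyz',c['rotation']).inv().apply(P-c['position'])
    s=np.stack([p[:,0]/-p[:,2],-p[:,1]/-p[:,2]],1);r2=(s**2).sum(1,keepdims=True);s=s*(1+c['k1']*r2)
    return s*[c['K'][0,0],c['K'][1,1]]+c['K'][:2,2]
def ray(n,uv):
    c=CM[n];d=cv2.undistortPoints(np.array([[uv]],float),c['K'],np.array([c['k1'],0,0,0.]))[0,0]
    v=R.from_euler('xyz',c['rotation']).apply([d[0],-d[1],-1.]);return c['position'],v/np.linalg.norm(v)
def onz(n,uv,z):
    o,v=ray(n,uv);return o+v*(z-o[2])/v[2]
def tri(a,b):
    o1,v1=ray('side',a);o2,v2=ray('top',b)
    t=np.linalg.lstsq(np.stack([v1,-v2],1),o2-o1,rcond=None)[0]
    p,q=o1+v1*t[0],o2+v2*t[1];return (p+q)/2,np.linalg.norm(p-q)
def crop(im,x0,y0,x1,y1,k,name):
    c=cv2.resize(im[y0:y1,x0:x1],None,fx=k,fy=k,interpolation=cv2.INTER_CUBIC);cv2.imwrite(name,c)
E
python3 - <<'E'
from h import *
s=cv2.imread('pics/side0.png');t=cv2.imread('pics/top0.png')
a=cv2.resize(s[195:345,235:335],None,fx=4,fy=4,interpolation=cv2.INTER_CUBIC)
crop(s,235,195,335,345,4,'pics/s0c.png')
crop(t,210,185,340,255,6,'pics/t0c.png')
print(proj('top',[182.8,518.8,231]),proj('side',[182.8,518.8,231]))
def blobs(im,lo,hi,box,mn=3):
    h=cv2.cvtColor(im,cv2.COLOR_BGR2HSV);m=cv2.inRange(h,np.array(lo),np.array(hi))
    k=np.zeros_like(m);x0,y0,x1,y1=box;k[y0:y1,x0:x1]=m[y0:y1,x0:x1]
    n,l,st,c=cv2.connectedComponentsWithStats(k)
    return [(st[i].tolist(),c[i].round(2).tolist()) for i in range(1,n) if st[i][4]>=mn]
print('blue side',blobs(s,(105,110,50),(135,255,255),(235,195,335,345)))
print('blue top',blobs(t,(105,110,50),(135,255,255),(210,185,450,300)))
E
```

```text
[[ 10.04750774 349.92199622]] [[134.29708737 123.2181378 ]]
blue side [([270, 243, 12, 7, 32], [276.19, 246.09]), ([273, 260, 14, 9, 47], [279.89, 263.3]), ([268, 284, 9, 9, 61], [271.85, 288.05])]
blue top [([291, 215, 6, 14, 45], [293.78, 221.4]), ([322, 222, 6, 15, 48], [324.0, 228.83]), ([421, 266, 10, 9, 68], [425.28, 270.26])]
```

```bash
sleep 1
```

```text
(no output)
```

View pics/s0c.png

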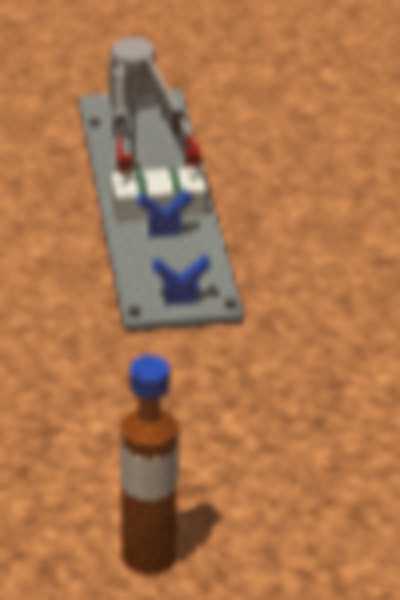

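View pics/t0c.png

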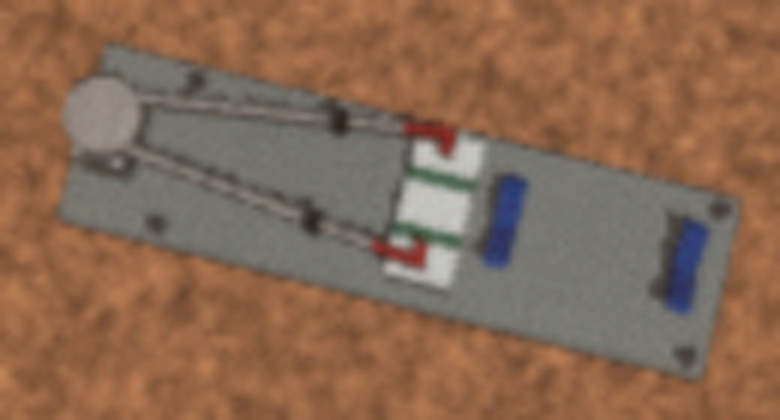

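```bash
cat > m.py <<'E'
from h import *
T=lambda x,y:((x+.5)/6-.5+210,(y+.5)/6-.5+185)
S=lambda x,y:((x+.5)/4-.5+235,(y+.5)/4-.5+195)
# (view, pixel, height, station xy)
F=[('top',T(105,45),10,(40,155)),('top',T(740,200),10,(40,-125)),('top',T(698,380),10,(-40,-125)),('top',T(60,218),10,(-40,155)),
('top',T(102,113),58,(0,138.5)),('top',(293.78,221.4),38,(0,-30)),('top',(324.,228.83),38,(0,-106)),
('top',T(340,118),58,(21,45)),('top',T(312,219),58,(-21,45)),
('side',S(80,97),10,(-40,155)),('side',S(125,325),10,(-40,-125)),('side',S(243,320),10,(40,-125)),('side',S(132,48),58,(0,138.5)),
('side',S(137,179),32,(-9,0)),('side',S(173,179),32,(9,0)),('top',T(441,179),32,(9,0)),('top',T(426,236),32,(-9,0))]
W=np.array([onz(v,uv,z)[:2] for v,uv,z,_ in F]);L=np.array([f[3] for f in F],float);V=np.array([f[0] for f in F])
def kab(A,B):
    a,b=A.mean(0),B.mean(0);U,_,Vt=np.linalg.svd((A-a).T@(B-b));Rm=Vt.T@U.T
    return Rm,b-Rm@a
for sel in (V=='top',V=='side',V!=''):
    Rm,t=kab(L[sel],W[sel]);print('yaw',np.arctan2(Rm[1,0],Rm[0,0]),np.linalg.det(Rm),'origin',t);print((W[sel]-(L[sel]@Rm.T+t)).round(1).tolist())
# bottle
print('cap',tri((271.85,288.05),(425.28,270.26)))
for z in(135,137): print(z,onz('side',(271.85,288.05),z),onz('top',(425.28,270.26),z))
E
python3 m.py
python3 - <<'E'
from h import *
s=cv2.imread('pics/side0.png');t=cv2.imread('pics/top0.png')
crop(t,380,170,450,290,5,'pics/t0d.png')
E
```

```text
yaw -0.11099458745845585 0.9999999999999998 origin [530.34978829  58.22658887]
[[-2.1, -0.5], [-1.4, 1.8], [0.3, 2.0], [0.9, -2.9], [0.3, -0.5], [0.7, 0.1], [0.7, 0.2], [0.6, -0.6], [0.0, -0.1], [3.3, -0.3], [-3.3, 0.6]]
yaw -0.11836573327494998 0.9999999999999996 origin [526.42874119  55.28416784]
[[0.8, -4.0], [2.2, -1.1], [-1.6, -5.2], [-0.6, 0.1], [-3.6, 7.0], [2.8, 3.1]]
yaw -0.11395305320047235 0.9999999999999993 origin [528.95193635  57.20007016]
[[-1.1, 0.7], [0.4, 2.9], [2.0, 2.9], [1.8, -1.9], [1.3, 0.5], [2.1, 1.1], [2.5, 1.2], [1.9, 0.5], [1.3, 0.9], [-1.0, -5.8], [-0.9, -2.8], [-4.7, -7.2], [-2.6, -1.8], [-6.1, 5.1], [0.3, 1.2], [4.7, 0.8], [-1.9, 1.6]]
cap (array([ 440.96603358, -263.8831191 ,  137.30800928]), np.float64(2.793581631862321))
135 [ 440.21863124 -261.2586491   135.        ] [ 442.57859009 -264.96856594  135.        ]
137 [ 439.62770214 -263.57505919  137.        ] [ 442.38582025 -264.24536649  137.        ]
```

View pics/t0d.png

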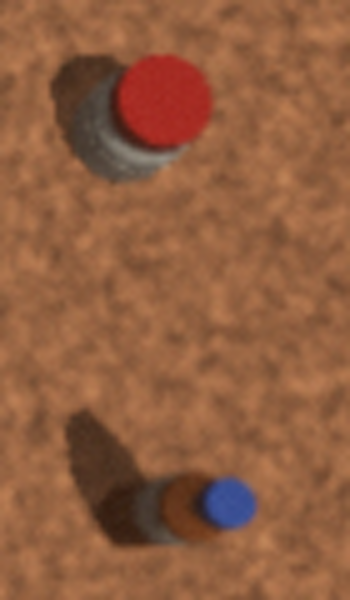

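Top crop: plate corners, post top, saddles, ribs and gauge all fit one pose to about 2–3 mm: station origin ≈ (530, 58), yaw ≈ -0.111. The bottle cap is at top px (425,270), giving a bottle at ≈ (441.5, -263.5). Height triangulates to 137, where the cap middle should be 135. Now IK exploration (no motion).

```bash
cat >> h.py <<'E'
YAW=-0.111; ORG=np.array([530.,58.])
def eul(x,z):
    y=np.cross(z,x);return R.from_matrix(np.stack([x,y,z],1)).as_euler('xyz')
def sta(x,y,z):
    c,s=np.cos(YAW),np.sin(YAW);return np.array([ORG[0]+c*x-s*y,ORG[1]+s*x+c*y,z])
E
python3 - <<'E'
from h import *
B=np.array([441.5,-263.5])
def t(az,sgn,tilt,h=58,off=19,back=0):
    a=np.array([np.cos(az),np.sin(az),0]);z=a*np.cos(tilt)+np.array([0,0,-1])*np.sin(tilt)
    x=np.array([0,0,1])*np.cos(tilt)+a*np.sin(tilt); 
    g=np.array([*B,h]);p=g+z*(off-back)
    return p,eul(sgn*x,z)
for az in np.radians([-60,-31,0,30,60,80,90]):
  for tilt in (0,.3,.6):
    r=[]
    for sgn in(1,-1):
      for back in (0,100):
        q=solve_ik(*t(az,sgn,tilt,back=back)); r.append(None if q is None else np.round(q,2).tolist())
    print(round(np.degrees(az)),tilt,r)
u=np.array([-np.sin(YAW),np.cos(YAW),0])
for sg in(1,-1):
  for y,z in((-60,31),(-60,130),(45,31),(45,130)):
    q=solve_ik(sta(0,y,z),eul(sg*u,np.array([0,0,-1.])));print(sg,y,z,None if q is None else q.round(2))
E
```

```text
-60 0 [None, None, None, None]
-60 0.3 [None, None, None, None]
-60 0.6 [[-0.41, 0.74, -1.29, -1.33, -0.51, -2.74], None, [-0.41, 0.74, -1.29, -1.33, -0.51, 0.4], None]
-31 0 [None, None, None, None]
-31 0.3 [None, None, None, None]
-31 0.6 [None, None, None, None]
0 0 [None, None, None, None]
0 0.3 [[-1.24, 1.06, -1.29, -1.59, 1.13, 2.44], [-1.57, 0.73, -1.21, -0.38, 1.27, 1.58], [-1.24, 1.06, -1.29, -1.59, 1.13, -0.7], [-1.57, 0.73, -1.21, -0.38, 1.27, -1.56]]
0 0.6 [[-1.13, 0.62, -1.21, -0.82, 0.84, 2.27], [-1.39, 0.35, -1.21, -0.25, 0.95, 1.89], [-1.13, 0.62, -1.21, -0.82, 0.84, -0.87], [-1.39, 0.35, -1.21, -0.25, 0.95, -1.25]]
30 0 [[-1.29, 1.27, -0.3, 1.58, 1.33, 0.0], [-1.49, 1.28, -0.25, 1.62, 1.12, 0.0], [-1.29, 1.27, -0.3, 1.58, 1.33, -3.14], [-1.49, 1.28, -0.25, 1.62, 1.12, -3.14]]
30 0.3 [[-1.26, 0.89, -0.58, 0.7, 1.21, 0.94], [-1.46, 0.91, -0.47, 1.11, 1.06, 0.59], [-1.26, 0.89, -0.58, 0.7, 1.21, -2.2], [-1.46, 0.91, -0.47, 1.11, 1.06, -2.55]]
30 0.6 [[-1.18, 0.66, -0.7, 0.4, 0.96, 1.34], [-1.36, 0.59, -0.61, 0.79, 0.9, 1.05], [-1.18, 0.66, -0.7, 0.4, 0.96, -1.8], [-1.36
[... 993 characters left out ...]
1.91, 0.55, -2.95], None]
90 0.6 [[-0.96, 1.05, 0.17, 1.56, 0.5, 0.38], [-1.02, 1.1, 0.45, 1.82, 0.45, 0.33], [-0.96, 1.05, 0.17, 1.56, 0.5, -2.76], [-1.02, 1.1, 0.45, 1.82, 0.45, -2.81]]
1 -60 31 [-0.14  0.5  -0.51  0.56  0.    1.54]
1 -60 130 [-0.14  0.37 -0.41  0.79  0.    1.54]
1 45 31 [ 0.05  0.53 -0.45  0.59  0.    1.74]
1 45 130 [ 0.05  0.41 -0.35  0.81  0.    1.74]
-1 -60 31 [-0.14  0.5  -0.51  0.56  0.   -1.6 ]
-1 -60 130 [-0.14  0.37 -0.41  0.79  0.   -1.6 ]
-1 45 31 [ 0.05  0.53 -0.45  0.59  0.   -1.41]
-1 45 130 [ 0.05  0.41 -0.35  0.81  0.   -1.41]<stdin>:13: UserWarning: Gimbal lock detected. Setting third angle to zero since it is not possible to uniquely determine all angles.
```

```bash
cat >> h.py <<'E'
B=np.array([441.5,-263.5]); AZ=np.radians(60); TILT=0.35; H=56
Z=np.array([0,0,1.])
def gpose(h,back,up=0,az=AZ,tilt=TILT):
    a=np.array([np.cos(az),np.sin(az),0]);z=a*np.cos(tilt)-Z*np.sin(tilt);x=Z*np.cos(tilt)+a*np.sin(tilt)
    return np.array([*B,h+up])+z*19-a*back,eul(x,z)
def cpose(y,zax,dx=0,tilt=TILT):
    u=np.array([-np.sin(YAW),np.cos(YAW),0]);z=-Z*np.cos(tilt)-u*np.sin(tilt);x=u*np.cos(tilt)-Z*np.sin(tilt)
    return sta(dx,y,zax)+z*19,eul(x,z)
def show(tag):
    s=bot.get_state();print(tag,round(s['t'],2),s['tcp_pos'].round(1),s['orientation'].round(3),'F',s['contact_force'].round(2),'op',round(s['opening'],4))
E
python3 - <<'E'
from h import *
for k in((56,0),(56,120),(56,120,120),(56,0,70)): print(k,gpose(*k)[0].round(),np.round(solve_ik(*gpose(*k)),2))
for k in((-62,50),(-62,170)): print(k,cpose(*k)[0].round(),np.round(solve_ik(*cpose(*k)),2))
show('0')
bot.move_ptp([330,-330,300],[3.14159,0,0.7]);show('via')
bot.move_ptp(*gpose(56,120,60));show('pre')
for n in("side","top"): cv2.imwrite(f"pics/{n}1.png",imaging.capture(n))
E
```

```text
(56, 0) [ 450. -248.   49.] [-1.14  1.07 -0.08  1.43  0.87  0.45]
(56, 120) [ 390. -352.   49.] [-1.29  1.17  0.18  1.66  0.74  0.34]
(56, 120, 120) [ 390. -352.  169.] [-1.29  1.    0.15  1.81  0.74  0.34]
(56, 0, 70) [ 450. -248.  119.] [-1.14  0.96 -0.09  1.53  0.87  0.45]
(-62, 50) [522. -10.  32.] [ 0.04  0.56 -0.45  0.61 -0.35  1.73]
(-62, 170) [522. -10. 152.] [ 0.04  0.41 -0.34  0.88 -0.35  1.73]
0 0.1 [182.6 518.3 230.6] [-3.14  -0.     2.803] F [ 0.08  0.13 -0.49] op 1.0006
via 3.13 [ 330.4 -329.5  299.9] [-3.141 -0.     0.701] F [-0.42  0.31 -0.25] op 1.0004
pre 4.21 [ 390.9 -352.   110.1] [ 3.14  -1.219  1.05 ] F [-0.03 -0.38 -0.36] op 1.0017
```

```bash
python3 - <<'E'
from h import *
a=cv2.imread('pics/side1.png')[200:400,150:400];b=cv2.imread('pics/top1.png')[180:380,310:560]
cv2.imwrite('pics/c1.png',np.vstack([cv2.resize(a,None,fx=1.5,fy=1.5),cv2.resize(b,None,fx=1.5,fy=1.5)]))
E
```

```text
(no output)
```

View pics/c1.png

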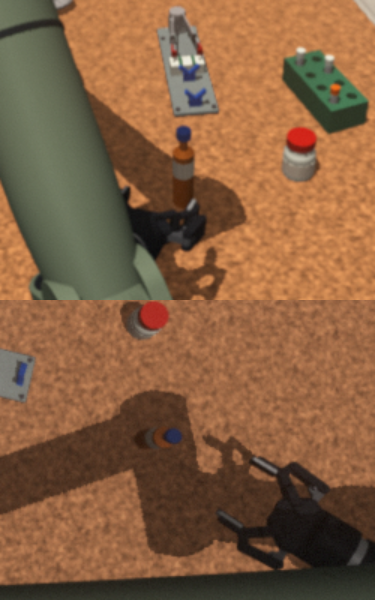

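The gripper stands behind the bottle with open fingertips at crop px (262,463) and (222,517), straddling the line to the bottle at (165,437). Advancing and gripping.

```bash
python3 - <<'E'
from h import *
r=bot.movel(*gpose(56,45,0),max_speed=150);show('mid')
for n in("top",): cv2.imwrite(f"pics/{n}2.png",imaging.capture(n))
r=bot.movel(gpose(56,0)[0],max_speed=100,threshold=8);show(f'at {r}')
for n in("side","top"): cv2.imwrite(f"pics/{n}2b.png",imaging.capture(n))
a=cv2.imread('pics/side2b.png')[200:400,150:400];b=cv2.imread('pics/top2b.png')[180:380,310:560]
cv2.imwrite('pics/c2.png',np.hstack([cv2.resize(a,None,fx=1.5,fy=1.5),cv2.resize(b,None,fx=1.5,fy=1.5)]))
E
```

```text
mid 5.1 [ 428.2 -287.7   50.3] [ 3.138 -1.22   1.051] F [ 0.12 -0.27  1.09] op 1.0012
at False 5.75 [ 450.5 -248.2   49.7] [ 3.141 -1.22   1.048] F [-0.02 -0.19 -0.52] op 0.999
```

View pics/c2.png

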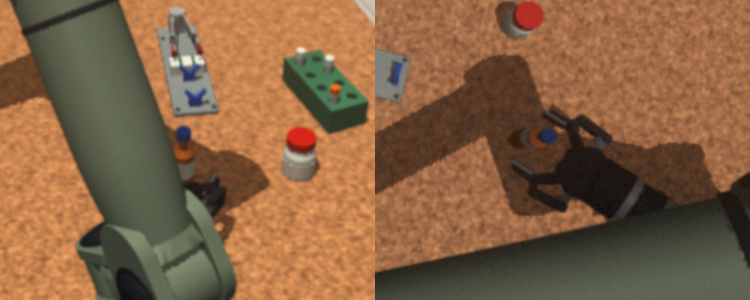

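The bottle (crop px 540,137) sits between the fingertips (547,112) and (515,163). Grip and lift.

```bash
python3 - <<'E'
from h import *
bot.grip(0.25,effort=30);show('grip')
bot.movel(gpose(56,0,90)[0],max_speed=120);show('lift')
for n in("side","top"): cv2.imwrite(f"pics/{n}3.png",imaging.capture(n))
bot.move_ptp(*cpose(-62,140));show('over')
for n in("side","top"): cv2.imwrite(f"pics/{n}4.png",imaging.capture(n))
a=cv2.imread('pics/side4.png')[150:300,170:370];b=cv2.imread('pics/top4.png')[150:300,200:400]
cv2.imwrite('pics/c4.png',np.hstack([cv2.resize(a,None,fx=2,fy=2),cv2.resize(b,None,fx=2,fy=2)]))
E
```

```text
grip 6.38 [ 450.4 -248.1   49.5] [-3.141 -1.221  1.047] F [-0.92 -0.04  1.12] op 0.3571
lift 7.28 [ 450.3 -247.9  139. ] [-3.141 -1.221  1.047] F [-0.08 -0.59 -1.71] op 0.3608
over 8.68 [521.6 -10.9 121.4] [-3.139  0.35   1.459] F [-0.54  0.13 -0.34] op 0.3635
```

View pics/c4.png

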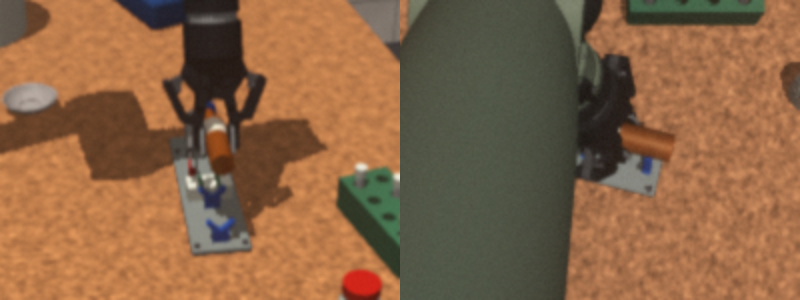

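Side view: the bottle is held level, foot end at crop (222,165), cap towards the post. Lower to ~20 mm above the seat and look again.

```bash
python3 - <<'E'
from h import *
bot.movel(cpose(-62,68)[0],max_speed=100);show('low')
for n in("side","top"): cv2.imwrite(f"pics/{n}5.png",imaging.capture(n))
a=cv2.imread('pics/side5.png')[190:290,235:335];b=cv2.imread('pics/top5.png')[180:280,240:340]
cv2.imwrite('pics/c5.png',np.hstack([cv2.resize(a,None,fx=4,fy=4,interpolation=cv2.INTER_CUBIC),cv2.resize(b,None,fx=4,fy=4,interpolation=cv2.INTER_CUBIC)]))
for n in ('foot',-118),('neck',0),('cap',24):
  print(n,[proj(v,sta(0,n[1],68)).round(1).tolist() for v in('side','top')])
E
```

```text
low 9.65 [522.8 -10.2  50.5] [3.141 0.35  1.459] F [-0.08  0.11 -0.67] op 0.3614
('foot', -118) [[[281.5, 254.2]], [[330.5, 228.6]]]
('neck', 0) [[[275.0, 228.8]], [[282.0, 216.6]]]
('cap', 24) [[[273.8, 224.1]], [[272.2, 214.2]]]
```

View pics/c5.png

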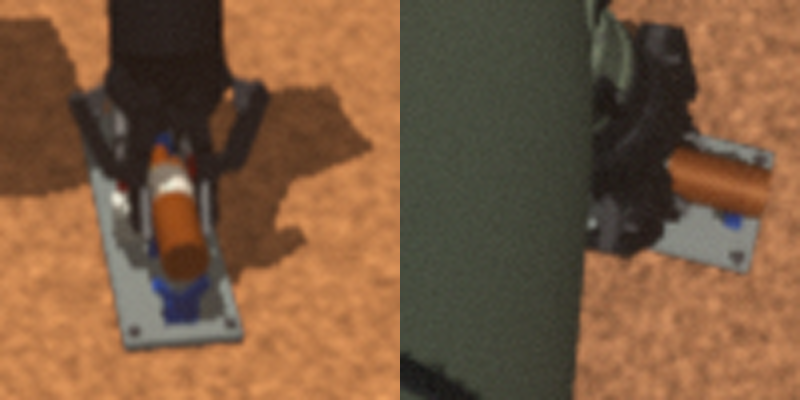

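Foot disc measured at side px (281.2,254.9), predicted (281.5,254.2); top (331.4,228.1), predicted (330.5,228.6). That agrees to about 2 mm, so I'll lower with a contact stop.

```bash
python3 - <<'E'
from h import *
bot.movel(cpose(-61,56)[0],max_speed=40);show('56')
r=bot.movel(cpose(-61,46)[0],max_speed=12,threshold=2.5);show(f'touch {r}')
E
```

```text
56 10.2 [522.2  -9.1  37.8] [-3.141  0.35   1.46 ] F [ 0.   -0.11 -0.72] op 0.3647
touch True 10.68 [522.1  -9.2  33.7] [-3.141  0.35   1.46 ] F [-0.65 -0.66  3.72] op 0.3617
```

```bash
python3 - <<'E'
from h import *
p=bot.get_state()['tcp_pos']
r=bot.movel(p-[0,0,1.2],max_speed=10,threshold=4);bot.dwell(.1);show(f'down {r}')
for n in("side","top"): cv2.imwrite(f"pics/{n}6.png",imaging.capture(n))
a=cv2.imread('pics/side6.png')[190:290,235:335];b=cv2.imread('pics/top6.png')[180:280,240:340]
cv2.imwrite('pics/c6.png',np.hstack([cv2.resize(a,None,fx=4,fy=4,interpolation=cv2.INTER_CUBIC),cv2.resize(b,None,fx=4,fy=4,interpolation=cv2.INTER_CUBIC)]))
print([proj(v,sta(0,-118,50)).round(1).tolist() for v in('side','top')])
E
```

```text
down False 11.03 [522.2  -9.2  33.5] [-3.141  0.351  1.461] F [-3.68  1.71 10.28] op 0.3622
[[[281.4, 259.8]], [[329.5, 229.7]]]
```

View pics/c6.png

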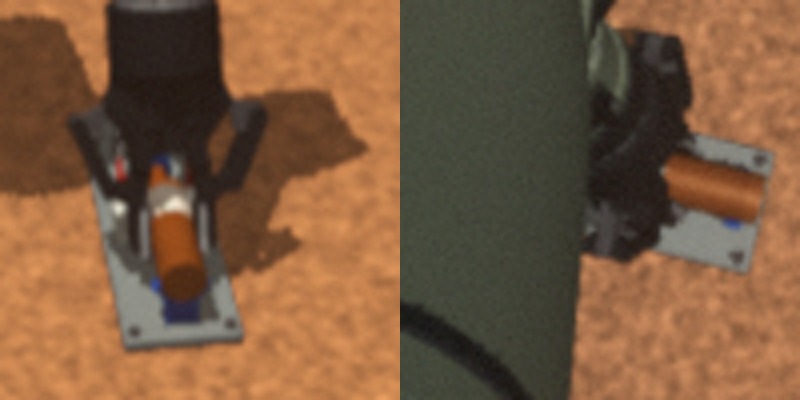

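Contact force is 10 N up with -3.7 N in x, and the top view shows the foot about 1 px (≈2 mm) to the +x side. I'll ease up, shift -x by 2 mm and reseat.

```bash
python3 - <<'E'
from h import *
p=bot.get_state()['tcp_pos']
bot.movel(p+[0,0,2.0],max_speed=15)
bot.movel(p+[-2.0,.2,2.0],max_speed=15);bot.dwell(.1);show('free')
r=bot.movel(p+[-2.0,.2,-4],max_speed=8,threshold=2.5);bot.dwell(.1);show(f'down {r}')
E
```

```text
free 11.87 [520.2  -9.   35.5] [-3.14  0.35  1.46] F [ 0.14 -0.44 -0.69] op 0.365
down True 12.25 [520.6  -9.2  35. ] [-3.141  0.351  1.46 ] F [ 1.88 -0.09  2.2 ] op 0.3593
```

Now it touches earlier and on the other side: two V-wall contacts give a centre at x ≈ 521.8, so my original estimate was good to about 0.4 mm. Go there, seat and release.

```bash
python3 - <<'E'
from h import *
x=521.8
p=bot.get_state()['tcp_pos']
bot.movel([x,p[1],36.5],max_speed=15);bot.dwell(.1);show('free')
r=bot.movel([x,p[1],30],max_speed=8,threshold=3);bot.dwell(.1);show(f'down {r}')
E
```

```text
free 12.66 [521.4  -9.2  36.2] [-3.139  0.35   1.461] F [-0.14  0.12 -0.74] op 0.359
down True 13.25 [522.   -9.2  33.6] [-3.14   0.351  1.461] F [0.09 0.71 4.55] op 0.3624
```

```bash
python3 - <<'E'
from h import *
bot.grip(0.45);show('rel')
bot.grip(0.9);show('open')
p=bot.get_state()['tcp_pos']
bot.movel(p+[0,0,110],max_speed=120);show('up')
bot.move_ptp([470,-150,260],[3.14159,0,1.2]);show('away')
for n in("side","top"): cv2.imwrite(f"pics/{n}7.png",imaging.capture(n))
a=cv2.imread('pics/side7.png')[190:290,235:335];b=cv2.imread('pics/top7.png')[180:280,210:340]
cv2.imwrite('pics/c7.png',np.hstack([cv2.resize(a,None,fx=3.4,fy=3.4,interpolation=cv2.INTER_CUBIC),cv2.resize(b,None,fx=3.4,fy=3.4,interpolation=cv2.INTER_CUBIC)]))
E
```

```text
rel 13.49 [520.8  -9.2  32.5] [-3.138  0.35   1.461] F [ 0.23 -0.18  0.44] op 0.4522
open 13.95 [521.3  -9.2  32.9] [-3.139  0.35   1.461] F [-0.92 -0.06 -0.24] op 0.8991
up 15.02 [520.7  -9.2 142.2] [-3.137  0.351  1.461] F [ 0.27  0.52 -0.14] op 0.9001
away 15.82 [ 469.6 -149.4  258.9] [-3.14 -0.    1.2 ] F [ 0.8  -0.31 -0.24] op 0.8989
```

View pics/c7.png

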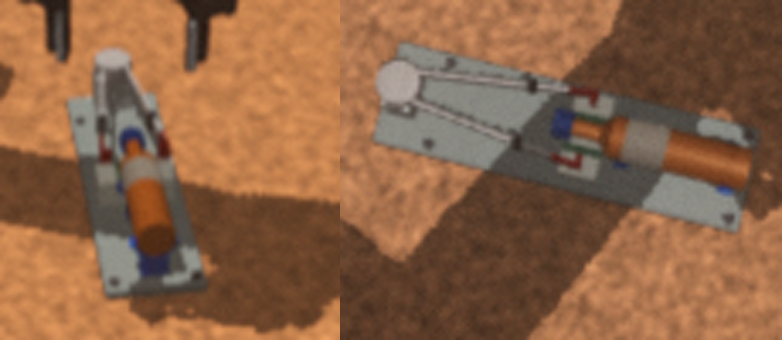

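Bottle lies in the cradle: in the top crop the cap (564,124) is on the hinge side and the neck (589,130) lies between the red tips (590,97) and (575,160). Now go to the ribs with the tool down and jaws open, then probe for centring by force.

```bash
cat >> h.py <<'E'
U=np.array([-np.sin(YAW),np.cos(YAW),0]); XS=np.array([np.cos(YAW),np.sin(YAW),0]); DOWN=eul(U,-Z)
def avg(n=10):
    f=[];p=[];o=[]
    for i in range(n):
        s=bot.get_state();f.append(s['contact_force']);p.append(s['tcp_pos']);o.append(s['opening']);bot.dwell(.02)
    f=np.mean(f,0);p=np.mean(p,0)
    d=p[:2]-ORG
    return np.array([f@XS,f@U,f[2]]),np.array([d@XS[:2],d@U[:2],p[2]]),np.mean(o)
def go(dx,y,z,v=100,**k): return bot.movel(sta(dx,y,z),DOWN,max_speed=v,**k)
E
python3 - <<'E'
from h import *
bot.grip(0.8)
bot.move_ptp(sta(-.3,45,140),DOWN);show('above')
r=go(-.3,45,75,120);show('75')
cv2.imwrite("pics/side8.png",imaging.capture("side"))
r=go(-.3,45,28,60,threshold=5);show(f'28 {r}')
print(avg())
cv2.imwrite("pics/side9.png",imaging.capture("side"));cv2.imwrite("pics/top9.png",imaging.capture("top"))
a=cv2.imread('pics/side9.png')[180:280,215:335];b=cv2.imread('pics/top9.png')[180:280,210:340]
cv2.imwrite('pics/c9.png',np.hstack([cv2.resize(q,None,fx=3.1,fy=3.1,interpolation=cv2.INTER_CUBIC) for q in(a,b)]))
E
```

```text
above 17.28 [535.2 101.9 140.6] [3.141 0.    1.459] F [ 0.26  0.14 -0.02] op 0.8012
75 17.98 [535.3 102.3  75.6] [ 3.141 -0.     1.459] F [-0.07  0.25  0.51] op 0.7981
28 False 18.96 [534.9 102.8  28.2] [ 3.141 -0.     1.46 ] F [1.25 0.07 0.16] op 0.8005
(array([-0.04897294,  0.21110445,  0.18654622]), array([ 0.07800475, 45.06838192, 28.36095879]), np.float64(0.8001321706466087))
```

View pics/c9.png

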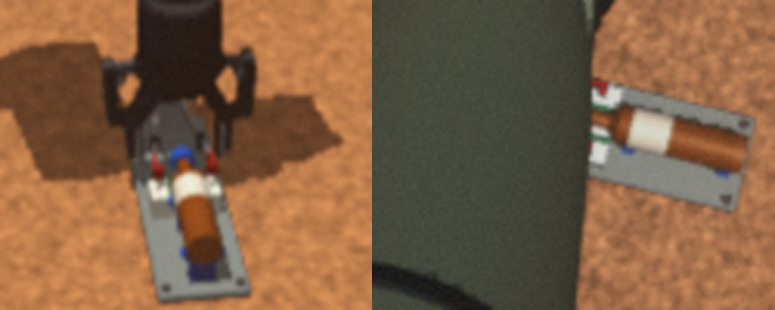

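Fingers stand outside the ribs; side crop shows the red tips at (157,165) and (212,160). Probe laterally in small steps for centring.

```bash
python3 - <<'E'
from h import *
bot.grip(0.66,effort=20)
f0,p,o=avg(10);print('base',f0.round(2),p.round(2),round(o,4))
for s in(1,-1):
    for d in np.arange(1,7,.75):
        go(-.3+s*d,45,28,25);f,p,o=avg(8)
        print(s,d,(f-f0).round(2)[0],p[0].round(2),round(o,4))
        if abs((f-f0)[0])>1.0: break
    go(-.3,45,28,30)
print(bot.get_state()['t'])
E
```

```text
base [-0.23  0.19  0.07] [-0.29 44.99 28.02] 0.6588
1 1.0 0.7 0.74 0.6601
1 1.75 0.23 1.46 0.6605
1 2.5 0.46 2.23 0.6598
1 3.25 -1.28 2.6 0.6602
-1 1.0 0.27 -1.2 0.6589
-1 1.75 0.13 -2.07 0.6594
-1 2.5 0.13 -2.83 0.6599
-1 3.25 1.03 -3.42 0.6586
23.25
```

Contacts at about +2.5 and -3.2 mm give a centre at ≈ -0.35 (as set) and a width ≈ 55.8 mm at opening 0.66, i.e. about 85 mm × opening. Squeeze in stages, checking in the side view.

```bash
cat > red.py <<'E'
from h import *
def red(im,tag):
    # red tips in side view: subpixel weighted centroids of redness
    x0,y0,x1,y1=250,215,300,250
    f=im.astype(float);h=cv2.cvtColor(im,cv2.COLOR_BGR2HSV)
    m=(((h[...,0]<6)|(h[...,0]>170))&(h[...,1]>130)).astype(np.uint8);k=np.zeros_like(m);k[y0:y1,x0:x1]=m[y0:y1,x0:x1]
    n,l,st,c=cv2.connectedComponentsWithStats(k)
    out=[(st[i].tolist(),c[i].round(2).tolist()) for i in range(1,n) if st[i][4]>3];print(tag,out)
if __name__=='__main__':
    for t in '0','7','9': red(cv2.imread(f'pics/side{t}.png'),t)
    print('tips@50',proj('side',[sta(x,0,56) for x in(-19,-9,9,19)]).round(2).tolist())
E
python3 red.py
python3 - <<'E'
from red import *
go(-.35,45,28,30)
bot.grip(0.46,effort=20);print(avg())
im=imaging.capture("side");cv2.imwrite("pics/side10.png",im);red(im,'10')
crop(im,240,200,320,270,8,'pics/c10.png')
E
```

```text
0 [([282, 229, 2, 7, 13], [282.46, 232.23]), ([264, 231, 4, 6, 14], [265.43, 234.0])]
7 [([282, 230, 2, 6, 11], [282.45, 232.73]), ([265, 234, 3, 3, 7], [265.71, 235.14])]
9 [([281, 228, 4, 8, 22], [282.73, 231.86]), ([264, 231, 4, 7, 20], [265.35, 234.2])]
tips@50 [[268.17, 232.98], [271.78, 232.72], [278.25, 232.24], [281.84, 231.97]]
(array([-0.44255969, -2.17928691,  5.55560525]), array([8.39805278e-03, 4.46853876e+01, 2.84102179e+01]), np.float64(0.4616607932437457))
10 [([279, 229, 4, 7, 20], [280.45, 231.9]), ([267, 230, 4, 7, 19], [268.21, 233.47])]
```

View pics/c10.png

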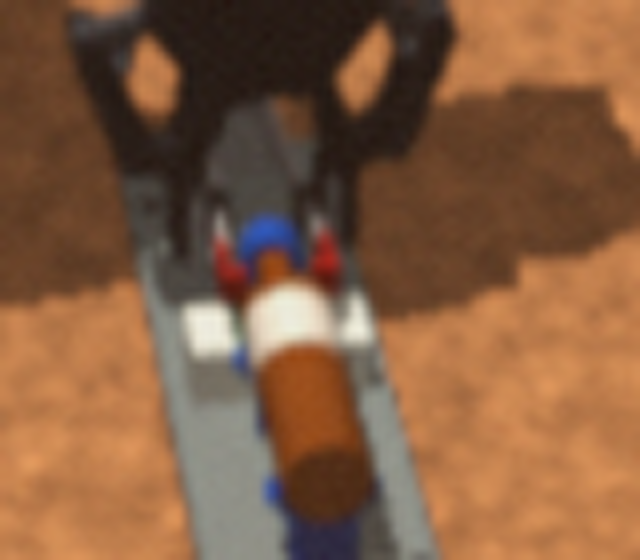

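Tip separation fell from 17.38 to 12.24 px (≈0.36 px/mm), so the gap is ≈23.7 mm. That matches the mapping interpolated from the bottle (32 mm = 0.3615), which puts 37 mm at ≈0.422. The near tip moved slightly more, so I'll shift -0.5 mm and close further.

```bash
python3 - <<'E'
from red import *
go(-.85,45,28,10)
bot.grip(0.432);
for i in range(2): f,p,o=avg();print(f.round(2),p.round(2),round(o,4))
for k in range(3):
    im=imaging.capture("side");red(im,'11')
cv2.imwrite("pics/side11.png",im)
crop(im,240,200,320,270,8,'pics/c11.png')
cv2.imwrite("pics/top11.png",imaging.capture("top"))
crop(cv2.imread("pics/top11.png"),255,190,335,250,8,'pics/t11.png')
print(bot.get_state()['t'])
E
```

```text
[-0.08 -2.74  6.02] [-0.24 44.66 28.47] 0.4331
[-0.07 -2.73  6.09] [-0.23 44.67 28.48] 0.432
11 [([278, 229, 4, 6, 17], [279.82, 231.76]), ([267, 230, 5, 7, 19], [268.47, 233.42])]
11 [([278, 229, 4, 6, 17], [279.71, 232.0]), ([267, 230, 5, 7, 18], [268.5, 233.28])]
11 [([267, 230, 5, 7, 19], [268.47, 233.42]), ([278, 230, 4, 6, 15], [279.73, 232.13])]
25.025
```

View pics/c11.png

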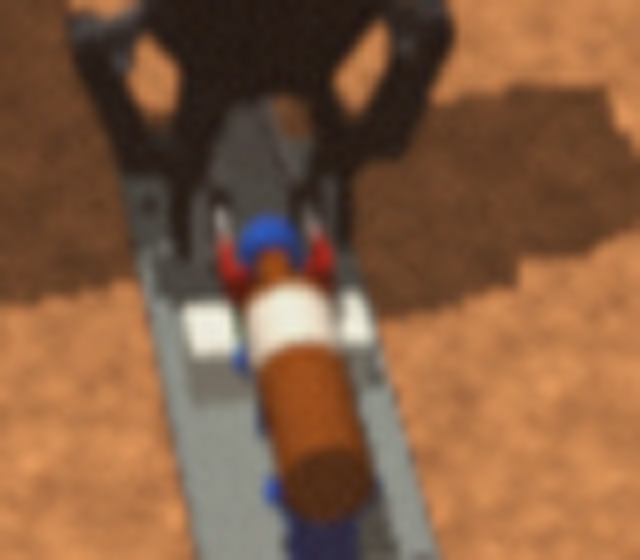

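View pics/t11.png

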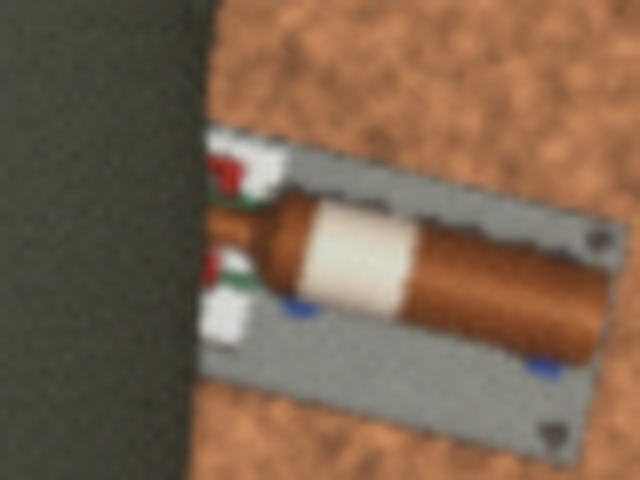

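```bash
cat > prof.py <<'E'
from h import *
def prof(view,im,ys,z=52,xs=np.arange(-34,34.1,.5)):
    f=im.astype(np.float32);acc=0
    for y in ys:
        uv=proj(view,np.array([sta(x,y,z) for x in xs])).astype(np.float32)
        v=cv2.remap(f,uv[:,0].reshape(1,-1),uv[:,1].reshape(1,-1),cv2.INTER_LINEAR)[0]
        b,g,r=v.T; acc=acc+np.clip(r-np.maximum(g,b)-2.0*np.clip(g-b,0,None)-15,0,None)
    acc/=len(ys);o=[]
    for s in(xs<-4),(xs>4):
        w=acc[s];o.append(round(float((w*xs[s]).sum()/max(w.sum(),1e-6)),2))
    return o,acc
if __name__=='__main__':
    import sys
    for v,tags in(('side',('0','7','9','10','11')+tuple(sys.argv[1:])),('top',('0','7','9','11')+tuple(sys.argv[1:]))):
        for t in tags:
            im=cv2.imread(f'pics/{v}{t}.png')
            if im is None: continue
            r=[prof(v,im,ys)[0] for ys in((-2,0,2,4),(2,4,6,8,10),(-4,0,4,8,12))];print(v,t,r)
E
python3 prof.py
```

```text
side 0 [[-26.06, 21.67], [-26.62, 22.34], [-26.58, 22.2]]
side 7 [[-25.79, 21.39], [-24.45, 21.8], [-23.94, 21.71]]
side 9 [[-25.69, 21.76], [-25.69, 22.53], [-25.7, 22.51]]
side 10 [[-17.06, 14.65], [-17.64, 15.31], [-17.32, 15.38]]
side 11 [[-16.32, 12.14], [-16.81, 13.29], [-16.69, 13.38]]
top 0 [[-23.81, 25.64], [-24.66, 26.72], [-24.37, 26.13]]
top 7 [[-24.26, 26.0], [-24.74, 26.32], [-24.41, 26.17]]
top 9 [[-21.42, 25.8], [0.0, 26.68], [-21.3, 26.09]]
top 11 [[-12.49, 16.33], [-10.59, 17.08], [-12.12, 16.52]]
```

Tip-movement profiles against the open state: near ≈9.1 mm, far ≈9.4 mm (top view agrees, 9.5). Gap is ≈19.5 mm and well centred; the opening map says 19.8. Close the last ~1 mm of width.

```bash
python3 - <<'E'
from prof import *
bot.grip(0.421);
for i in range(2): f,p,o=avg();print(f.round(2),p.round(2),round(o,4))
for k in range(4):
    for v in('side','top'):
        im=imaging.capture(v);cv2.imwrite(f'pics/{v}12{k}.png',im)
E
python3 prof.py 120 121 122 123|grep ' 12'
python3 - <<'E'
from h import *
a=np.mean([cv2.imread(f'pics/side12{k}.png').astype(float) for k in range(4)],0).astype(np.uint8)
b=np.mean([cv2.imread(f'pics/top12{k}.png').astype(float) for k in range(4)],0).astype(np.uint8)
crop(a,255,215,295,255,10,'pics/a.png');crop(b,270,200,310,240,10,'pics/b.png')
cv2.imwrite('pics/c12.png',np.hstack([cv2.imread('pics/a.png'),cv2.imread('pics/b.png')]))
E
```

```text
[-0.1  -2.94  6.01] [-0.2  44.64 28.52] 0.4212
[-0.14 -3.02  6.57] [-0.2  44.65 28.52] 0.4225
side 11 [[-16.32, 12.14], [-16.81, 13.29], [-16.69, 13.38]]
side 120 [[-15.35, 12.05], [-15.64, 12.77], [-15.72, 12.92]]
side 121 [[-15.38, 12.01], [-15.64, 12.73], [-15.71, 12.85]]
side 122 [[-15.4, 11.83], [-15.63, 12.67], [-15.76, 12.75]]
side 123 [[-15.45, 12.0], [-15.67, 12.78], [-15.79, 12.9]]
top 120 [[-11.53, 15.67], [-9.19, 16.67], [-11.25, 15.66]]
top 121 [[-11.37, 15.71], [-9.16, 16.64], [-11.17, 15.7]]
top 122 [[-11.43, 15.69], [-8.74, 16.65], [-11.21, 15.65]]
top 123 [[-11.27, 15.67], [-9.32, 16.66], [-11.13, 15.55]]
```

View pics/c12.png

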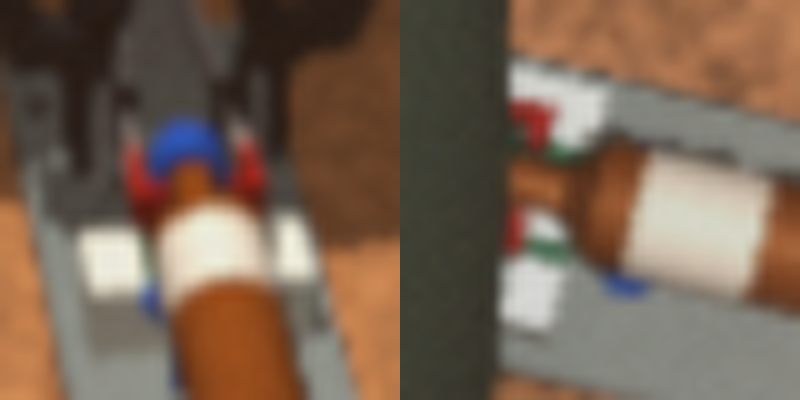

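Near tip moved ≈10.1 mm and far ≈9.9 mm, so the gap is ≈18.0 mm, with 37 mm over the ribs by the opening map. The neck sits between the tips with space on both sides. Steadiness check, then hand in.

```bash
python3 - <<'E'
from prof import *
bot.dwell(.6);f,p,o=avg();print(f.round(2),p.round(2),round(o,4))
im=imaging.capture('side');print(prof('side',im,(-2,0,2,4))[0]);cv2.imwrite('pics/side13.png',im)
print(bot.get_state()['t']);bot.sign_off()
E
```

```text
[-0.05 -3.08  6.23] [-0.19 44.64 28.53] 0.4236
[-15.43, 11.93]
26.7917
the job is handed in; nothing more can be done
```

View pics/side13.png

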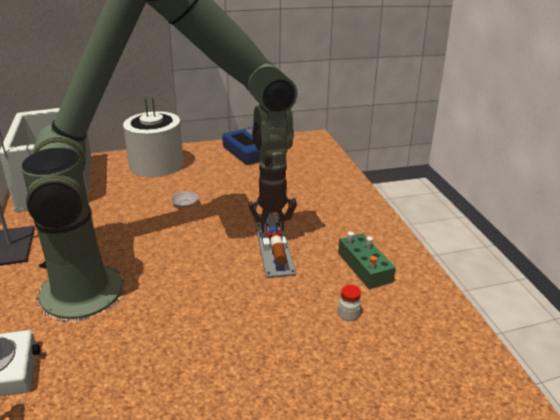

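I laid the bottle in the V cradle with its cap towards the hinge post and let go. I then squeezed the ribs and handed the job in at 26.8 s, still holding the tweezers squeezed.

**Last checks:**
- **Tip gap:** about 18.0 mm. The near tip moved about 10.1 mm and the far one about 9.9 mm, measured in the images against the open state. The gripper opening (0.421–0.424, about 37 mm over the ribs) agrees to roughly 0.3 mm.
- **Neck:** it lies between the tips, behind the cap, with visible space in both views. Sideways force on the tool is about 0 N.
- **Steadiness:** the tip positions did not change over the last second. The grip keeps a steady push of about 6 N upwards and 3 N along the plate on the tool.
- **Bystanders:** the jar, tube rack and dish appear in the same places as at the start.

**What disagreed:**
- **Seating:** I needed three touches in the cradle. The first pressed about 10 N with a sideways part, so I shifted 2 mm, which overshot. I then centred the bottle from the two contacts before releasing it.
- **Early gap readings:** the simple red-centroid measure read 1–2 mm wider than the profile measure and the opening. I relied on the latter two.
- **Top view:** the arm partly hid the near tip, so its position rests mainly on the side view.

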